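# Stand the toppled phone stand back up

### The job

The L-shaped aluminium phone stand on the plywood board has been knocked onto its back, with its foot sticking up. With the fingers only pushing, never gripping or lifting it, tip it over so that it stands on its foot again, then push it along the board until the whole front edge of the foot sits flush against the wooden stop strip. Leave the travel mug, the filament spool and the phone where they are.

Things in the scene. Friction and masses are not known exactly. Their poses are not given: they have to be found in the camera images.
- board: Fixed plywood board on the table, 360 mm (its x) by 240 mm (its y) by 18 mm thick, its top 18 mm above the table. Origin: centre of its underside, at table height; z up. A wooden stop strip 20 mm wide and 14 mm high runs across its whole width near the +x end; behind the strip two threaded studs stand 45 mm above the board at x 166, y +-100 mm.
- strip (a point): Middle of the foot of the stop strip's inner face (the face that looks to the board's -x), at the board's top: 130 mm from the board's origin along its +x. The inner face runs along the board's y. Foot flush: heel 110 mm from it.
- stand: Loose bent aluminium angle, 100 mm wide (its y), 6 mm thick, 0.25 to 0.5 kg: plate 100 mm and foot 110 mm long at a right angle. Origin: outer corner of the bend (heel), mid-width. The plate runs along its -x, the foot along its +z; thickness lies inside the L. It starts lying on the plate's outer face on the board, z up, x towards the strip within 15 degrees. Upright: x straight down, z level.
- toe_a (a point): Corner of the foot's free end (its front edge when standing) on the stand's +y side, on the outer face: 110 mm from the heel along its z, 50 mm along its y. Pushing the foot's inner face near this end towards the strip tips the stand about the heel; after some 40 degrees it falls by itself onto the foot, and then stands 20 to 75 mm short of the strip.
- toe_b (a point): The same corner on the stand's -y side.
- plate_end (a point): Middle of the plate's free edge: 100 mm from the heel along the stand's -x. When standing it is the top edge, 100 mm above the board; the plate's back (outer) face is then upright through the heel, facing away from the strip.
- mug: Bystander: red travel mug with a black lid, 76 mm across, 156 mm tall, standing on the table beside the board. Origin: centre of its underside.
- spool: Bystander: small filament spool lying flat on the table beside the board, 110 mm across, 45 mm high. Origin: centre of its underside.
- phone: Bystander: phone lying flat on the table beside the board, 150 by 74 by 9 mm, long along its x. Origin: centre of its underside.
Not all that is in view belongs to the job. Of the things that look like the stand, the largest one is meant.

How it is judged:
By the outcome, as a careful person would: the job done as asked, in the order asked, and still so for the second after the job is handed in, with the robot touching nothing.
It also fails if it takes over 51 s, if anything falls off the work surface, if the arm or the gripper's body presses on something with over 40 N, if the wrist force passes 120 N, or if a joint passes its speed limit or range.

### The arm

A 7-joint arm with a two-finger parallel gripper is mounted at the origin on the work surface. World frame = base frame: x ahead of the robot, y to its left, z up, the work surface at z = 0. Lengths are in m, angles in rad, forces in N, time in s.
With the tool pointing down it reaches from about 0.375 to 0.925 m from the base axis. Payload 3.1 kg.
Tool frame: the origin (TCP) lies between the finger pads; the fingertips stand 19 mm ahead of it and the grasp point (between the pads) is the TCP; z points along the fingers, y is the line along which they close (so a half turn about z gives the same grasp; the last joint's range is limited). The gripper opens to 85 mm and grips with 20 to 120 N. Pads are 22 mm wide; open, the fingers measure 114 mm over their backs; the gripper's body (76 mm by 85 mm) begins 54 mm behind the grasp point. The pads swing forward as they close: fully open they stand 13 mm farther back than shut.
Start: joints at [-0.098, 0.383, 0.044, 1.598, -0.018, 1.161, -0.05], TCP at [0.65, 0, 0.25] pointing down, gripper open.
Joint ranges: [-2.61, 2.61], [-0.41, 2.15], [-1.48, 1.57], [0, 2.5], [-1.57, 4.71], [0.05, 1.97], [-2.85, 2.85]. Speed limits (rad/s): [2.79, 2.79, 3.14, 3.14, 3.14, 3.14, 3.14].

### API

Orientations are given as a unit quaternion [x, y, z, w].
In Python, from bench import move_ptp, movel, move_j, move_gripper, pause, inverse_kinematics, read_camera, camera_params, MotionError, sign_off, look_for, tip_of, read_time_s, read_qpos, read_joint_vel, read_effort, read_eef_pos, read_tcp_rot, read_ft_force, read_ft_torque, read_finger_gap, read_grasp_force gives the robot as it stands. Calls block until the motion is done:
- move_ptp(position, orientation): joint-space move of the TCP to a pose.
- movel(position, orientation=None, speed=0.15): straight line of the TCP; orientation=None keeps the orientation; speed is the mean speed in m/s.
- move_j(angles): joint-space move.
- move_gripper(opening, effort=None): finger opening in m; effort is the grip in N (None keeps the last); returns when the fingers have stopped.
- pause(seconds).
- inverse_kinematics(position, orientation): joint angles nearest the present ones, or None.
- read_camera(name): name is "scene" or "side" or "wrist"; returns the picture (420x560x3 uint8, red, green, blue); there is no depth.
- camera_params(name): a dict with "K" (3x3 intrinsics, pixels), "camera_from_world" (4x4, takes a point from world to camera coordinates). Camera axes: x right, y down, z forward; pixel columns grow to the right and rows downward; lengths in m; the calibration is good to about 2 mm. A picture is of the moment at which its call begins: read the wrist's pose just before it. camera_params takes no time and is no camera call; for the wrist camera it gives the pose at the moment of the call.
A pose or a line that the arm cannot do raises MotionError and nothing moves.
- sign_off(): hands the job in; it is judged then, once.
Trained networks look in the newest picture that a camera, given by its name, has taken for a name from the list of things; names that differ only in an ending like _2 or _b are one class to them, and where a whole thing is asked for, a point or a joint stands for the part that bears it (a point fixed in the world has none). Each returns a list of dicts, best first, with "confidence" (0 to 1); they miss things now and then, are a little off and sometimes report something else, mostly with a low value. They report only what shows in the picture. A call takes as long as a camera call. They do not tell look-alikes from the thing itself.
- look_for(camera, name): "at" ([column, row] in pixels, amid what is visible of it).
- tip_of(camera, name): "at" ([column, row] in pixels: a listed point, or the origin of a listed thing).
Readings, each from a call of its own:
- read_time_s(): time.
- read_qpos(): joint angles.
- read_joint_vel(): joint speeds.
- read_effort(): joint torques, N m.
- read_eef_pos(): TCP position.
- read_tcp_rot(): TCP orientation.
- read_ft_force(): force on the tool from outside, world axes, zero at the start.
- read_ft_torque(): the same for the moment, N m.
- read_finger_gap(): finger opening in m.
- read_grasp_force(): force on a finger pad.
Only numpy, scipy, OpenCV 4.12 (cv2) and the standard library are available. Lean on these libraries where they do the work, as an engineer would, in place of code of your own. Each camera call takes 0.05 s, during which the arm holds its last target. There are 200 camera calls.

## Working session

There is one attempt and no reset: what is moved stays moved. The work goes in short steps, each a Python script; the robot and the scene stay as the last script left them, time stands still between calls to the robot, and variables do not carry over. Pictures are saved under pics/ and viewed, at most 10 in all, crops included, and the job is handed in when it is done.

```bash
mkdir -p pics
cat > h.py <<'E'
from bench import *
import numpy as np, cv2
def P(c):
    p=camera_params(c); return np.array(p["K"]),np.array(p["camera_from_world"])
def proj(c,X):
    K,T=P(c); X=np.atleast_2d(X); q=(T[:3,:3]@X.T).T+T[:3,3]; q=(K@q.T).T; return q[:,:2]/q[:,2:]
def on_z(c,uv,z):
    K,T=P(c); d=T[:3,:3].T@np.linalg.inv(K)@np.array([*uv,1.]); o=-T[:3,:3].T@T[:3,3]; return o+d*(z-o[2])/d[2]
def snap(c,f=None):
    im=read_camera(c)
    if f: cv2.imwrite(f"pics/{f}.png",im[:,:,::-1])
    return im
E
python3 - <<'E'
from h import *
a=snap("scene");b=snap("side")
cv2.imwrite("pics/a.png",cv2.resize(np.vstack([a])[:,:,::-1],(784,588)))
cv2.imwrite("pics/b.png",cv2.resize(b[:,:,::-1],(784,588)))
for c in("scene","side"):
    for n in("board","strip","stand","toe_a","toe_b","plate_end","mug","spool","phone"):
        r=tip_of(c,n)[:3]; print(c,n,[(np.round(x["at"]).tolist(),round(x["confidence"],2)) for x in r], np.round(on_z(c,r[0]["at"],{"strip":.018,"stand":.018,"toe_a":.128,"toe_b":.128,"plate_end":.018}.get(n,0)),3) if r else'')
print(read_time_s())
E
```

```text
scene board [([307.0, 218.0], 0.6)] [0.551 0.015 0.   ]
scene strip [([358.0, 192.0], 0.77)] [0.584 0.135 0.018]
scene stand [([295.0, 220.0], 0.84), ([145.0, 313.0], 0.65), ([222.0, 353.0], 0.6)] [ 0.553 -0.022  0.018]
scene toe_a [([190.0, 331.0], 0.95), ([284.0, 163.0], 0.91), ([117.0, 279.0], 0.91)] [ 0.699 -0.35   0.128]
scene toe_b [([190.0, 331.0], 0.95), ([284.0, 163.0], 0.91), ([117.0, 279.0], 0.91)] [ 0.699 -0.35   0.128]
scene plate_end [([164.0, 285.0], 0.83)] [ 0.515 -0.297  0.018]
scene mug [([297.0, 300.0], 0.91)] [ 0.687 -0.145  0.   ]
scene spool [([394.0, 272.0], 0.76), ([298.0, 298.0], 0.5)] [0.762 0.024 0.   ]
scene phone [([250.0, 175.0], 0.6)] [0.357 0.027 0.   ]
side board [([274.0, 274.0], 0.93), ([297.0, 230.0], 0.62), ([240.0, 310.0], 0.54)] [0.552 0.005 0.   ]
side strip [([240.0, 311.0], 0.9), ([278.0, 259.0], 0.21)] [0.579 0.136 0.018]
side stand [([320.0, 185.0], 0.95), ([261.0, 181.0], 0.91), ([279.0, 261.0], 0.59)] [ 0.533 -0.309  0.018]
side toe_a [([298.0, 227.0], 0.98), ([255.0, 212.0], 0.96), ([252.0, 159.0], 0.73)] [ 0.51  -0.016  0.128]
side toe_b [([298.0, 227.0], 0.98), ([255.0, 212.0], 0.96), ([252.0, 159.0], 0.73)] [ 0.51  -0.016  0.128]
side plate_end [([300.0, 233.0], 0.76), ([287.0, 192.0], 0.56), ([331.0, 196.0], 0.56)] [ 0.531 -0.117  0.018]
side mug [([236.0, 219.0], 0.65)] [ 0.695 -0.137  0.   ]
side spool [([185.0, 258.0], 0.57)] [0.755 0.022 0.   ]
side phone [([359.0, 298.0], 0.83), ([237.0, 218.0], 0.21)] [0.367 0.015 0.   ]
1.0
```

View pics/a.png

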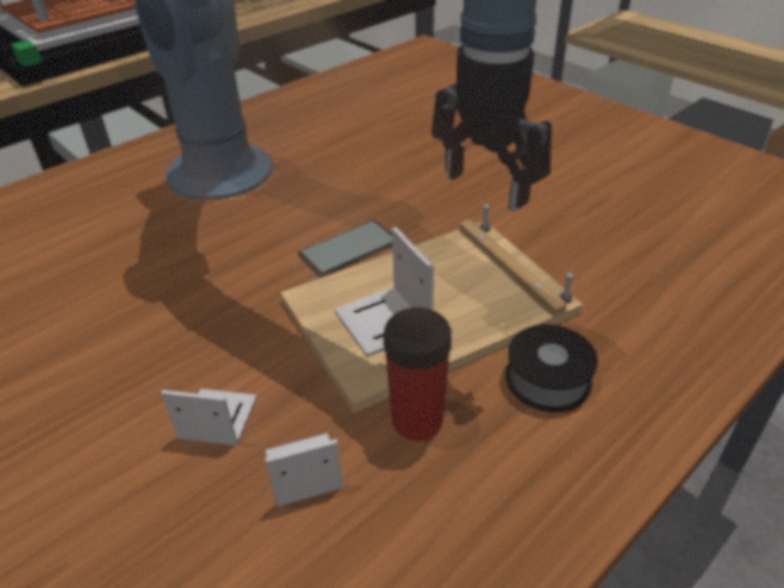

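View pics/b.png

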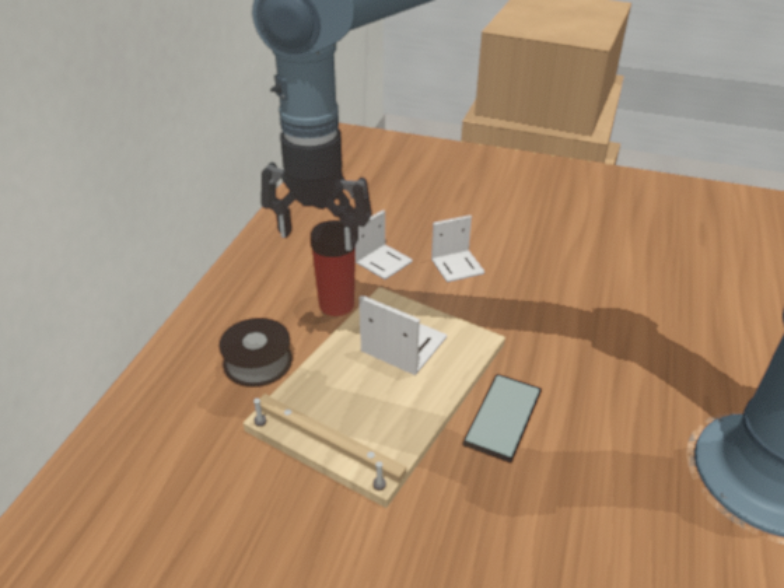

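Candidates for the stand, in original pixels of the scene view: (285,200) on the board, (147,297) and (218,335) on the table. The one on the board is largest, lies on its plate on the plywood with its foot up, and so fits. I'll confirm it in one enlarged crop.

Run:
```python
from h import *
a=cv2.imread("pics/a.png");
A=cv2.imread("pics/a.png")
a=snap("scene","s0");b=snap("side","d0")
f=lambda im,x,y:cv2.resize(im[y:y+110,x:x+75][:,:,::-1],None,fx=5.3,fy=5.3,interpolation=cv2.INTER_CUBIC)
cv2.imwrite("pics/c.png",np.hstack([f(a,236,155),f(b,248,200)]))
# board: corners projected from guess
from scipy.optimize import least_squares
obs=[("scene",(307,218),(0,0,0)),("scene",(358,192),(.13,0,.018)),("side",(274,274),(0,0,0)),("side",(240,311),(.13,0,.018)),
# corners by eye (picture/1.4), top
("scene",(282/1.4,300/1.4),(-.18,.12,.018)),("scene",(354/1.4,400/1.4),(-.18,-.12,.018)),("scene",(581/1.4,302/1.4),(.18,-.12,.018)),
("side",(505/1.4,341/1.4),(-.18,.12,.018)),("side",(382/1.4,289/1.4),(-.18,-.12,.018)),("side",(246/1.4,424/1.4),(.18,-.12,.018)),("side",(386/1.4,493/1.4),(.18,.12,.018))]
def T(p,X): c,s=np.cos(p[2]),np.sin(p[2]); return np.array([p[0]+c*X[0]-s*X[1],p[1]+s*X[0]+c*X[1],X[2]])
r=lambda p,o:np.concatenate([proj(c,T(p,X))[0]-u for c,u,X in o])
for s in(1,-1):
  o=[(c,u,(X[0],s*X[1],X[2])) for c,u,X in obs]
  q=least_squares(r,[.55,.01,1.3],args=(o,),loss="soft_l1",f_scale=2); print(s,q.cost,q.x,np.round(q.fun,1))
```

```text
1 31.551209294088164 [0.55146098 0.01089523 1.32658419] [-1.2  0.8  0.6 -0.4 -0.2  1.9 -1.6  0.4 -1.4 -6.2 -1.2  1.8  0.3  0.6
  0.8 -2.5 -1.5 -1.1 -1.6  0.1  1.5  6.2]
-1 1331.0103587746967 [0.55093069 0.00759682 0.18472773] [  -2.6    1.4    3.7   47.     0.6    0.9  -25.6  -47.7   -3.6   -3.2
   17.1 -129.7   -1.4   -1.2   -0.5   -5.4   87.2  117.     0.5    1.6
  -71.  -127.6]
```

View pics/c.png

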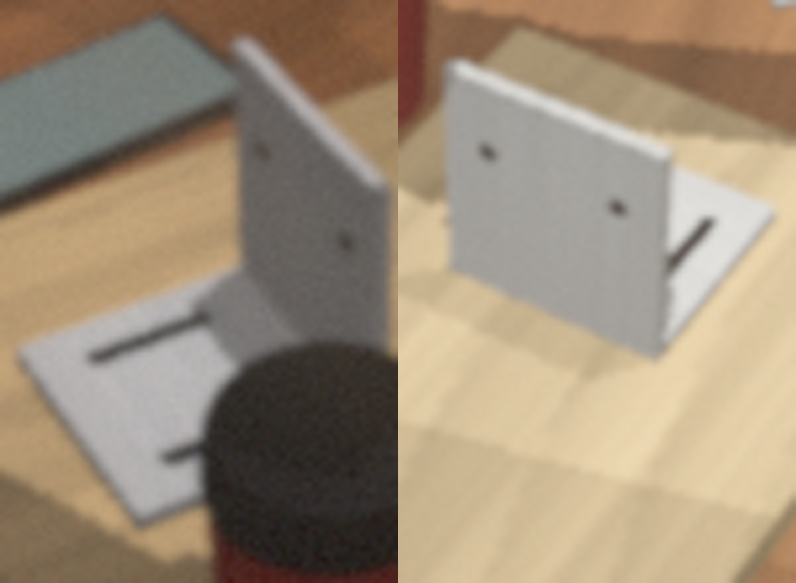

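The crop confirms it: a big L on the board with its plate flat and foot up. Scene crop: toes at (250,37) and (388,184), plate-end corners at (20,355) and (140,524). Next: fit its pose and check reach.

```bash
cat >> h.py <<'E'
from scipy.optimize import least_squares
from scipy.spatial.transform import Rotation as R
BO=np.array([.5515,.0109]); BY=1.3266
def w(pose,X):  # planar pose (x,y,yaw) -> world
    c,s=np.cos(pose[2]),np.sin(pose[2]); return np.array([pose[0]+c*X[0]-s*X[1],pose[1]+s*X[0]+c*X[1],X[2]])
B=(*BO,BY)
def ori(yaw,tilt=0):  # tool y along -y' of yaw frame, z down leaning forward by tilt
    z=R.from_euler('z',yaw).as_matrix()@np.array([np.sin(tilt),0,-np.cos(tilt)])
    y=R.from_euler('z',yaw).as_matrix()@np.array([0,-1,0])
    return R.from_matrix(np.c_[np.cross(y,z),y,z])
E
python3 - <<'E'
from h import *
S=lambda x,y:("scene",(236+x/5.3,155+y/5.3)); D=lambda x,y:("side",(248+x/5.3,200+y/5.3))
o=[(*S(250,37),(0,.05,.128)),(*S(388,184),(0,-.05,.128)),(*S(20,355),(-.1,.05,.022)),(*S(140,524),(-.1,-.05,.022)),
(*D(49,70),(0,-.05,.128)),(*D(268,162),(0,.05,.128)),(*D(53,268),(0,-.05,.018)),(*D(260,357),(0,.05,.018)),(*D(376,213),(-.1,.05,.024))]
q=least_squares(lambda p:np.concatenate([proj(c,w(p,X))[0]-u for c,u,X in o]),[.55,-.03,1.3])
p=q.x;print(p,np.round(q.fun,1)); d=p[:2]-BO;c,s=np.cos(BY),np.sin(BY)
print("heel in board",c*d[0]+s*d[1],-s*d[0]+c*d[1],"yaw off deg",np.degrees(p[2]-BY))
np.save("stand.npy",p)
for flip in(0,np.pi):
  for t,x,z in((0,-.04,.12),(0,.08,.09),(.52,-.13,.06),(.52,.0,.06)):
    Q=ori(p[2],t)*R.from_euler('z',flip); print(flip,t,x,np.round(j,2) if (j:=inverse_kinematics(w(p,(x,0,z)),Q.as_quat())) is not None else None)
print(read_time_s())
E
```

```text
[ 0.55484565 -0.02039945  1.32647358] [-0.8 -0.1  0.8  0.4 -0.8 -0.7 -0.3 -0.7 -0.8 -0.4 -0.1 -0.6 -0.5  0.4
 -0.2  1.2  0.4 -1.1]
heel in board -0.029561960310249838 -0.0108138666486017 yaw off deg -0.0072434885493828675
0 0 -0.04 [-0.05  0.35  0.09  1.95 -0.04  0.84 -0.18]
0 0 0.08 [-0.21  0.44  0.04  1.9  -0.03  0.81 -0.39]
0 0.52 -0.13 [ 0.48  0.54 -0.02  1.93 -0.65  0.91  0.69]
0 0.52 0.0 [ 0.34  0.51 -0.12  1.98 -0.69  0.77  0.52]
3.141592653589793 0 -0.04 [ 0.39  0.38 -0.41  1.93  0.2   0.87  2.77]
3.141592653589793 0 0.08 [ 0.21  0.49 -0.46  1.87  0.28  0.85  2.5 ]
3.141592653589793 0.52 -0.13 [-0.47  1.23  1.36  1.97 -1.52  1.74 -1.94]
3.141592653589793 0.52 0.0 [-0.64  0.93  1.14  2.03 -1.42  1.39 -2.16]
1.1
```

Run:
```python
from h import *
p=np.load("stand.npy"); q=ori(p[2]).as_quat()
move_gripper(.05)
move_ptp(w(p,(-.045,0,.21)),q); movel(w(p,(-.045,0,.122)),q,.15)
print(read_time_s(),read_ft_force())
for th in np.radians([-10,0,8,16,24,32,40,46,51]):
    x=.085*np.sin(th)-.006*np.cos(th)-.011; z=.018+.085*np.cos(th)+.006*np.sin(th)+.017
    movel(w(p,(x,0,z)),q,.05); print(round(np.degrees(th)),np.round(read_ft_force(),1),round(read_time_s(),2))
pause(.6)
a=snap("scene");b=snap("side")
cv2.imwrite("pics/e.png",np.hstack([a[110:330,190:460],b[150:370,130:400]])[:,:,::-1].repeat(1,0)); print(read_time_s())
```

```text
2.8583 [ 0.18922026 -0.74580346  0.09434039]
-10 [0.4 0.1 0.3] 3.29
0 [ 0.1 -1.3  0.4] 3.74
8 [-0.6 -1.4  0.2] 4.13
16 [-0.8 -0.6  0.8] 4.53
24 [-1.  -1.1  0.9] 4.92
32 [ 0.2  0.2 -0.1] 5.31
40 [ 0.6 -0.6 -0.1] 5.7
46 [-0.2  0.8  0.2] 6.03
51 [-0.   0.3 -1.4] 6.33
7.025
```

View pics/e.png

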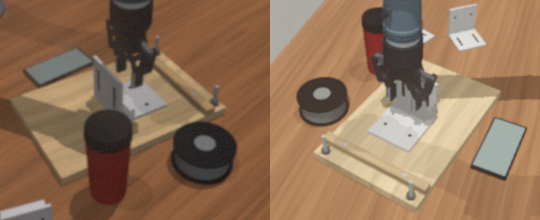

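The stand is upright on its foot, in view at about (130,95) in the left crop and (405,115) in the right. Next: retract straight up, go behind it, and measure.

Run:
```python
from h import *
p=np.load("stand.npy"); q=ori(p[2]).as_quat()
pos=np.array(read_eef_pos()); movel(pos+[0,0,.16],q,.25)
move_ptp(w(p,(-.15,0,.26)),ori(p[2],.52).as_quat())
print(read_ft_force())
a=snap("scene","s1");b=snap("side","d1")
for c in("scene","side"):
    for n in("stand","toe_a","plate_end"):
        r=tip_of(c,n)[:4]; print(c,n,[(np.round(x["at"],1).tolist(),round(x["confidence"],2)) for x in r])
f=lambda im,x,y:cv2.resize(im[y:y+110,x:x+75][:,:,::-1],None,fx=5.3,fy=5.3,interpolation=cv2.INTER_CUBIC)
cv2.imwrite("pics/f.png",np.hstack([f(a,272,150),f(b,245,200)]));print(read_time_s())
```

```text
[0.22847194 0.38039742 0.25051019]
scene stand [([295.8, 220.0], 0.97), ([220.9, 352.2], 0.89), ([143.8, 315.4], 0.78), ([357.0, 214.4], 0.23)]
scene toe_a [([157.5, 285.0], 0.97), ([189.9, 327.4], 0.93), ([355.7, 213.9], 0.9), ([330.2, 186.4], 0.84)]
scene plate_end [([297.6, 178.0], 0.88), ([162.4, 281.9], 0.87), ([213.5, 316.2], 0.59)]
side stand [([320.0, 183.9], 0.91), ([263.4, 179.2], 0.85), ([274.8, 259.7], 0.84)]
side toe_a [([334.2, 154.4], 0.82), ([224.4, 282.6], 0.75), ([307.5, 159.3], 0.75), ([268.9, 300.6], 0.71)]
side plate_end [([275.8, 228.9], 0.93), ([329.8, 197.3], 0.74), ([285.2, 191.8], 0.69)]
9.0667
```

View pics/f.png

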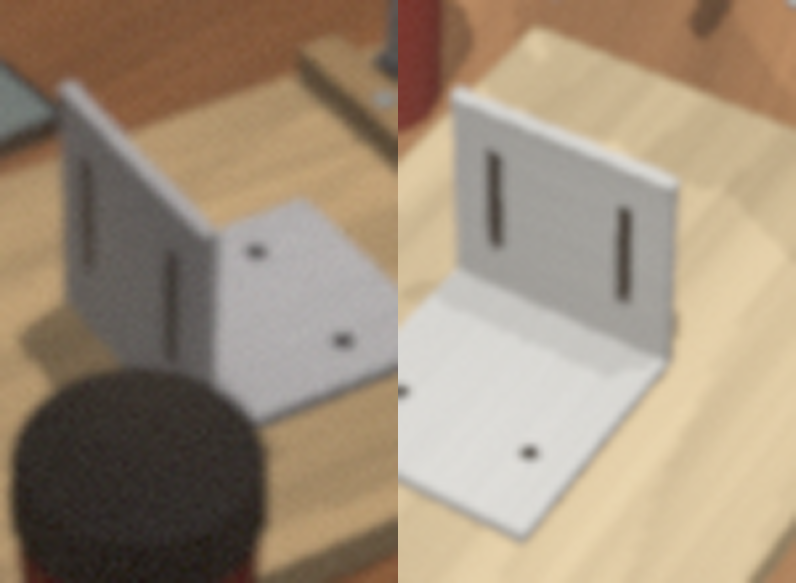

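```bash
cat >> h.py <<'E'
def fit_up(o,p0): return least_squares(lambda p:np.concatenate([proj(c,w(p,X))[0]-u for c,u,X in o]),p0)
def inb(p):
    d=np.asarray(p[:2])-BO;c,s=np.cos(BY),np.sin(BY); return c*d[0]+s*d[1],-s*d[0]+c*d[1],np.degrees(p[2]-BY)
E
python3 - <<'E'
from h import *
ta,tb,pe=(.11,.05,.020),(.11,-.05,.020),(0,0,.118)
o=[("scene",(355.7,213.9),tb),("scene",(330.2,186.4),ta),("scene",(297.6,178),pe),("side",(224.4,282.6),tb),("side",(268.9,300.6),ta),("side",(275.8,228.9),pe),
("scene",(272+60/5.3,150+88/5.3),(0,.05,.118)),("scene",(272+207/5.3,150+240/5.3),(0,-.05,.118))]
r=fit_up(o,np.load("stand.npy")); p=r.x; bx,by,bya=inb(p); print("board",bx,by,bya,np.round(r.fun,1))
np.save("stand2.npy",p)
q=ori(BY,.52).as_quat(); ux=np.array([np.cos(BY),np.sin(BY)])
at=lambda x:w(B,(x-.019,by,.052))   # x: foremost pad point along board x
g=at(bx-.045); movel(g+[0,0,.12],q,.25); movel(g,q,.2)
f0=np.array(read_ft_force())[:2]@ux; print("f0",f0)
x=bx-.045; goal=.02
movel(at(bx-.012),q,.08); x=bx-.012; last=0
while x<goal+.010:
    x+=.004 if x<goal-.012 else .001
    movel(at(x),q,.03); f=-(np.array(read_ft_force())[:2]@ux-f0)
    if abs(f-last)>.7 or x>goal-.008: print(round(x*1000,1),round(f,2))
    last=f
    if f>6: break
print(read_time_s())
a=snap("scene","s2");b=snap("side","d2")
cv2.imwrite("pics/g.png",np.hstack([cv2.resize(a[130:270,270:410],(400,400)),cv2.resize(b[220:360,170:310],(400,400))])[:,:,::-1])
E
```

```text
board -0.02667982840783267 -0.01091899339140072 0.07271327036900273 [ 2.   0.9 -0.3  1.6 -0.5  1.4  2.8  0.5 -0.6  2.6  0.4 -3.2  0.5 -0.8
  0.4 -1.2]
f0 0.2517417609784265
-26.7 1.07
-2.7 1.97
10.3 2.34
12.3 2.95
13.3 3.6
14.3 1.69
15.3 2.19
16.3 2.65
17.3 3.2
18.3 2.84
19.3 3.38
20.3 3.04
21.3 2.59
22.3 1.94
23.3 3.02
24.3 5.2
25.3 6.57
18.425
```

View pics/g.png

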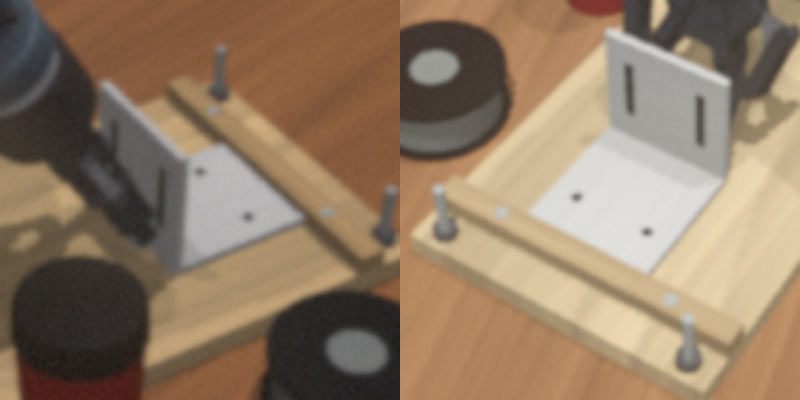

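The foot's front edge meets the strip along its width, and the force is rising at about x = 25 mm. I'll press a little more, then withdraw and check.

Run:
```python
from h import *
p=np.load("stand2.npy"); by=inb(p)[1]; q=ori(BY,.52).as_quat(); ux=np.array([np.cos(BY),np.sin(BY)])
at=lambda x:w(B,(x-.019,by,.052))
x=.0253
for i in range(8):
    x+=.0007; movel(at(x),q,.02); f=-np.array(read_ft_force())[:2]@ux; print(round(x*1e3,1),round(f,2),np.round(read_ft_torque()[2],2))
    if f>12: break
movel(at(x-.06),q,.05); movel(at(x-.06)+[0,0,.2],q,.2); pause(.3)
a=snap("scene","s3"); b=snap("side","d3")
for c in("scene","side"):
    for n in("toe_a","plate_end","mug","spool","phone"):
        print(c,n,[(np.round(t["at"],1).tolist(),round(t["confidence"],2)) for t in tip_of(c,n)[:4]])
cv2.imwrite("pics/i.png",np.hstack([cv2.resize(a[130:270,270:410],(400,400),interpolation=2),cv2.resize(b[260:340,180:260],(400,400),interpolation=2)])[:,:,::-1]); print(read_time_s())
```

```text
26.0 8.25 0.28
26.7 10.25 0.29
27.4 9.76 0.47
28.1 12.05 0.49
scene toe_a [([375.0, 208.8], 0.84), ([158.9, 287.5], 0.77), ([243.8, 314.2], 0.76), ([117.2, 280.1], 0.76)]
scene plate_end [([208.9, 314.4], 0.83), ([322.2, 171.5], 0.73), ([163.4, 282.3], 0.72)]
scene mug [([300.1, 299.9], 0.87)]
scene spool []
scene phone [([253.7, 174.4], 0.77)]
side toe_a [([334.4, 152.7], 0.89), ([252.7, 318.8], 0.82), ([250.8, 160.8], 0.75), ([308.5, 156.8], 0.69)]
side plate_end [([263.8, 241.3], 0.9), ([332.4, 197.3], 0.85), ([283.1, 192.1], 0.64)]
side mug [([236.0, 219.4], 0.88)]
side spool [([184.3, 260.4], 0.79)]
side phone [([359.2, 300.8], 0.68)]
22.925
```

View pics/i.png

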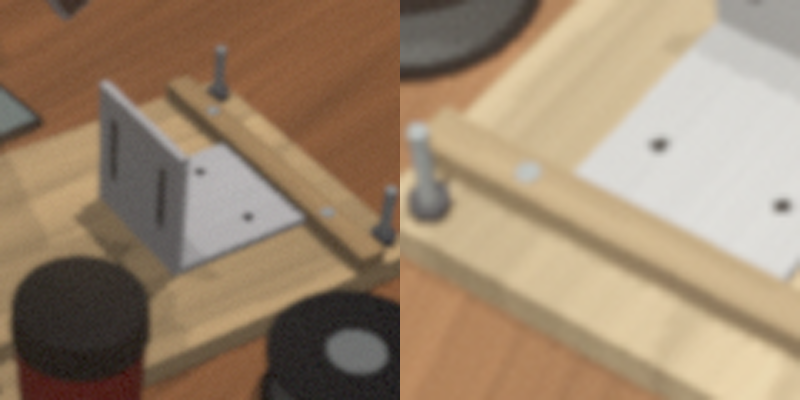

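The foot looks flush and parallel to the strip. To be sure of both corners, I'll press briefly with one leading finger on each side, then hand in.

Run:
```python
from h import *
p=np.load("stand2.npy"); by=inb(p)[1]; ux=np.array([np.cos(BY),np.sin(BY)])
at=lambda x:w(B,(x-.019,by,.052))
q=ori(BY,.52).as_quat()
movel(at(-.035),q,.25)
for s in(1,-1):
    q=ori(BY+s*.07,.52).as_quat(); movel(at(.008),q,.08)
    f0=-np.array(read_ft_force())[:2]@ux; x=.012; L=[]
    while x<.030:
        x+=.001; movel(at(x),q,.03); f=-np.array(read_ft_force())[:2]@ux-f0; L.append((round(x*1e3),round(f,1)))
        if f>9: break
    print(s,L); movel(at(0),q,.08)
q=ori(BY,.52).as_quat(); movel(at(-.035),q,.15); movel(at(-.035)+[0,0,.2],q,.25)
a=snap("scene"); b=snap("side"); print(read_time_s())
for c,f,im in(("scene","s3",a),("side","d3",b)):
    print(cv2.phaseCorrelate(*[np.float32(cv2.cvtColor(i,cv2.COLOR_RGB2GRAY)) [(slice(160,230),slice(330,380)) if c=="scene" else (slice(270,325),slice(215,275))] for i in(cv2.imread(f"pics/{f}.png")[:,:,::-1].copy(),a if c=="scene" else b)]))
cv2.imwrite("pics/k.png",np.hstack([cv2.resize(a[130:270,270:410],(400,400),interpolation=2),cv2.resize(b[200:340,170:310],(400,400),interpolation=2)])[:,:,::-1])
```

```text
1 [(13, np.float64(0.2)), (14, np.float64(-0.0)), (15, np.float64(0.6)), (16, np.float64(-0.0)), (17, np.float64(0.2)), (18, np.float64(-0.3)), (19, np.float64(-0.3)), (20, np.float64(-0.4)), (21, np.float64(-0.2)), (22, np.float64(2.3)), (23, np.float64(5.1)), (24, np.float64(6.4)), (25, np.float64(8.5)), (26, np.float64(9.2))]
-1 [(13, np.float64(0.3)), (14, np.float64(0.8)), (15, np.float64(0.1)), (16, np.float64(0.1)), (17, np.float64(0.7)), (18, np.float64(0.8)), (19, np.float64(-0.5)), (20, np.float64(0.4)), (21, np.float64(0.9)), (22, np.float64(2.6)), (23, np.float64(4.9)), (24, np.float64(6.9)), (25, np.float64(8.9)), (26, np.float64(10.0))]
34.3667
((-0.003943990846650536, -0.04480153969205247), 1.0040656100379095)
((-0.00806921421704132, 0.02794878574281867), 0.988240032196045)
```

View pics/k.png

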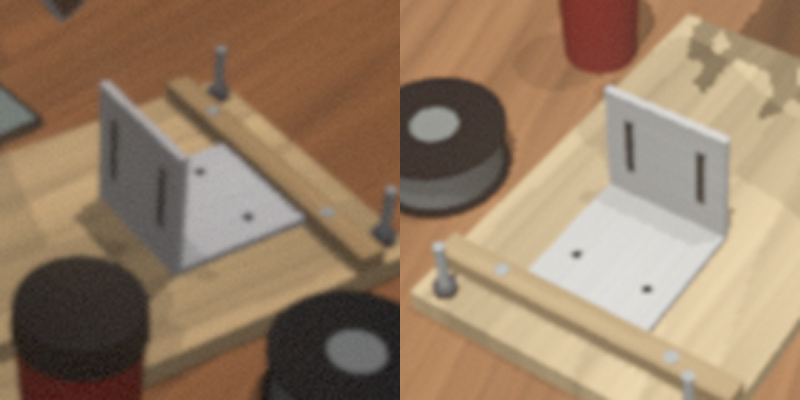

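Both corners stopped hard at the same position (about 22 mm) and nothing shifted, so the foot is flush. The mug, spool and phone have not moved.

```bash
python3 -c "
from bench import *
print(sign_off())"
```

```text
the job is handed in; nothing more can be done
None
```

The stand is upright on its foot with the front edge flush against the stop strip, the mug, spool and phone were left where they were, and I handed the job in with the robot clear of everything (about 34 s on the clock at the last check).

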